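# Put the evaporator's stoppers and clamp rod back in the caddy

## Task

Tidy up beside the rotary evaporator: stand the three headed stoppers, head down, in the caddy's bins, the largest stopper in the largest bin, the middle one in the middle-sized bin and the smallest in the smallest. Then, once all three are in, lay the steel rod lengthwise over them across the V forks at the two ends of the caddy, centred so that it sticks out about equally at both ends. Leave the plain bung and the hose adaptor standing where they are.

Things in the scene. Friction and masses are not known exactly. Their poses are not given: they have to be found in the camera images.
- caddy: white plastic tray, fixed, 278 mm long (its y) x 128 wide (x), floor 4 mm, walls 18 mm high. Mid each end wall, at y = +-135 mm, a post 34 mm wide, 8 thick carries a 90 degree V fork open upward: V bottom at z = 66 mm, arms to z = 82, mouth 31 mm wide. A rod lying in both forks has its axis at x = 0, z = 74.5 mm. Origin: centre of the tray's underside, z up
- bin_large: the longest of three open dark metal bins side by side in the caddy, fixed: outside 84 mm long (its y, along the caddy) x 116 wide (x) x 22 high, walls and floor 3 mm, standing on the caddy's 4 mm floor. Origin: centre of its underside, z up; axes parallel to the caddy's. The bins stand in any order, centres 87 mm apart
- bin_medium: the middle-sized of three open dark metal bins side by side in the caddy, fixed: outside 68 mm long (its y, along the caddy) x 116 wide (x) x 22 high, walls and floor 3 mm, standing on the caddy's 4 mm floor. Origin: centre of its underside, z up; axes parallel to the caddy's. The bins stand in any order, centres 87 mm apart
- bin_small: the shortest of three open dark metal bins side by side in the caddy, fixed: outside 52 mm long (its y, along the caddy) x 116 wide (x) x 22 high, walls and floor 3 mm, standing on the caddy's 4 mm floor. Origin: centre of its underside, z up; axes parallel to the caddy's. The bins stand in any order, centres 87 mm apart
- stopper_large: the largest white plastic flask stopper standing upright on its head: round flat head 46 mm across and 14 mm thick below, on it a plain smooth cone 31 mm wide at the root and 25 mm at the top, 44 mm high in all. Origin at the centre of the underside of the head, z up
- stopper_medium: the middle-sized white plastic flask stopper standing upright on its head: round flat head 38 mm across and 14 mm thick below, on it a plain smooth cone 24 mm wide at the root and 19 mm at the top, 38 mm high in all. Origin at the centre of the underside of the head, z up
- stopper_small: the smallest white plastic flask stopper standing upright on its head: round flat head 30 mm across and 14 mm thick below, on it a plain smooth cone 18 mm wide at the root and 14 mm at the top, 32 mm high in all. Origin at the centre of the underside of the head, z up
- rod_mid (a point): middle of the axis of a loose straight round steel rod, 12 mm in diameter, 310 mm long, lying on the bench; x runs along the rod. It weighs about 0.26 kg and rolls easily
- bung: look-alike to be left: white plastic bung without a head, one plain taper from 40 mm across at the foot to 28 mm at the top, 40 mm high. Origin at the centre of its underside
- hose_adaptor: look-alike to be left: white plastic hose adaptor standing on a round head 38 mm across and 14 mm thick, with a thin ringed (barbed) stem 7 to 11 mm wide on it instead of a cone, 42 mm high in all. Origin at the centre of its underside

How it is judged:
By the outcome, as a careful person would: the job done as asked, in the order asked, and still so for the second after the job is handed in, with the robot touching nothing.
It also fails if it takes over 96 s, if anything falls off the work surface, if the arm or the gripper's body presses on something with over 40 N, if the wrist force passes 120 N, or if a joint passes its speed limit or range.

## Robot

A 6-joint arm with a two-finger parallel gripper is mounted at the origin on the work surface. World frame = base frame: x ahead of the robot, y to its left, z up, the work surface at z = 0. Lengths are in m, angles in degrees, forces in N, time in s.
With the tool pointing down it reaches from about 0.3 to 0.75 m from the base axis. Payload 8.5 kg.
Tool frame: the origin (TCP) lies at the very end of the fingers, on their centre line; the grasp point (between the pads) lies 19 mm behind it (env.hold_point_z is the distance from the TCP to the grasp point, in m); z points along the fingers, y is the line along which they close (so a half turn about z gives the same grasp; the last joint's range is limited). The gripper opens to 85 mm and grips with 20 to 120 N. Pads are 22 mm wide; open, the fingers measure 114 mm over their backs; the gripper's body (76 mm by 85 mm) begins 54 mm behind the grasp point. The pads swing forward as they close: fully open they stand 13 mm farther back than shut.
Start: joints at [51.033, 21.807, 74.336, -0, 83.858, -12.336], TCP at [0.247, 0.492, 0.231] pointing down, gripper open.
Joint ranges: [-178.18, 178.18], [-50.72, 133.34], [12.68, 142.11], [-81.47, 261.47], [9.98, 163.14], [-165.26, 165.26]. Speed limits (degrees/s): [136.94, 136.94, 180, 180, 180, 180].

## Interface

Orientations are given as a 3x3 rotation matrix whose columns are the frame's x, y, z axes.
In Python, from rig import env, optics gives the robot as it stands.
- The arm moves only by the shell command python3 -m jog 'ROWS' [OPENING] [FORCE]. ROWS is JSON, a list of rows, each an object with "linear": the shift along the tool's x, y, z in units of 40 mm (1.0 is 40 mm), a list of three; "roll": the turn about the tool's z in units of 5 degrees (1.0 is 5 degrees). A call has 1 to 12 rows; each row shifts and turns the commanded pose from where the row before left it, along the tool's axes as they then stand; what a row does not reach is not made up. A row lasts 1/12 s, in which the tool goes at most 41.7 mm and 7.16 degrees, less where a joint would pass 70% of its speed; a pose out of reach is approached as far as the arm can. A call is refused whole if a number of a shift passes 1 or a number of a turn 1, either way. A call with a gripper value outside its range is refused whole. OPENING is the opening, from -1 (shut) to 1 (fully open), set as the call begins (- or left out, the last holds). The fingers move at their own pace and stop on an object; FORCE is the grip in N (left out, the last holds). Time passes only in rows, so rows that do not move let the fingers close. It gives the time, the measured TCP pose, the force, the opening and the grip force at its end, in the units of the state.
- env.observe(): the state, without advancing time (a new reading comes with each control period).
- optics.get_image(name): name is "side" or "top"; returns the picture (420x560x3 uint8, red, green, blue); there is no depth.
- optics.calibration(name): a dict with "fov_y" (degrees; the focal length in pixels is half the picture's height over the tangent of half this angle, whatever the lens; pixels are square), "cx", "cy" (the principal point, pixels), "T" (4x4, takes a point from camera to world coordinates). Camera axes: x right, y down, z forward; pixel columns grow to the right and rows downward; lengths in m; the calibration is good to about 2 mm. A picture is of the moment at which its call begins. calibration takes no time and is no camera call.
- env.close_job(): hands the job in; it is judged then, once.
The state is a dict: "time_s": time; "q": joint angles; "qvel": joint speeds; "joint_efforts": joint torques, N m; "position": TCP position; "tool_rot": TCP orientation; "ft_force": force on the tool from outside, world axes, zero at the start; "wrist_torque": the same for the moment, N m; "grip_width": finger opening in m; "gripper_force": force on a finger pad.
Only numpy, scipy, OpenCV 4.12 (cv2) and the standard library are available. Lean on these libraries where they do the work, as an engineer would, in place of code of your own. Each camera call takes 0.05 s, during which the arm holds its last target. There are 200 camera calls.

## Working session

There is one attempt and no reset: what is moved stays moved. The work goes in short steps, Python scripts to look and compute and a shell command to move; the robot and the scene stay as the last step left them, time stands still between calls to the robot, and variables do not carry over. Pictures are saved under pics/ and viewed, at most 14 in all, crops included, and the job is handed in when it is done.

```bash
mkdir -p pics; ls
python3 - <<'E'
from rig import env, optics
import cv2
for n in("side","top"):
    im=optics.get_image(n); cv2.imwrite(f"pics/{n}0.png",im[:,:,::-1]); c=optics.calibration(n); print(n,c)
s=env.observe(); print(s["time_s"],s["position"],s["tool_rot"],s["grip_width"],env.hold_point_z)
E
```

```text
pics
side {'fov_y': 53.63026937981966, 'cx': 278.04743587270923, 'cy': 209.69331779848306, 'T': array([[ 0.99100027, -0.08235003,  0.10553166,  0.45146571],
       [-0.13370223, -0.57069501,  0.81020425, -0.65361284],
       [-0.00649396, -0.81702245, -0.57656929,  0.51690649],
       [ 0.        ,  0.        ,  0.        ,  1.        ]])}
top {'fov_y': 53.162491768735386, 'cx': 286.0033039653396, 'cy': 202.9445021773984, 'T': array([[ 2.39719488e-02, -9.94316227e-01,  1.03733244e-01,
         4.62450899e-01],
       [-9.99627984e-01, -2.24902717e-02,  1.54298531e-02,
        -5.27476519e-04],
       [-1.30091645e-02, -1.04064538e-01, -9.94485462e-01,
         9.49738427e-01],
       [ 0.00000000e+00,  0.00000000e+00,  0.00000000e+00,
         1.00000000e+00]])}
0.1 [0.24635375 0.49145262 0.23076335] [[-8.93941607e-01  4.48182686e-01 -8.26423249e-04]
 [ 4.48183368e-01  8.93941029e-01 -1.05103459e-03]
 [ 2.67718145e-04 -1.30995270e-03 -9.99999106e-01]] 0.08536491753146545 0.0187
```

View pics/top0.png

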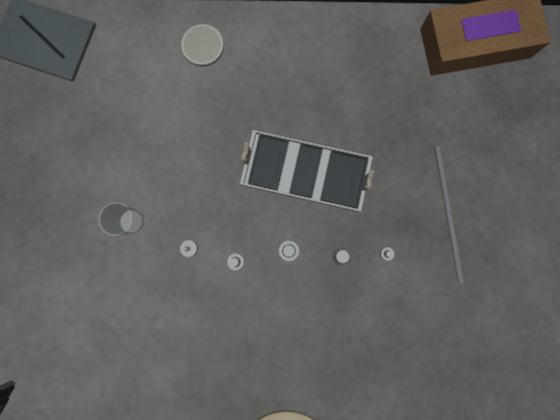

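View pics/side0.png

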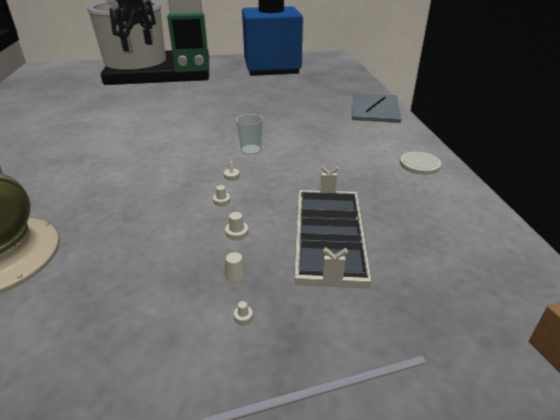

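Run:
```python
import cv2
a=cv2.imread("pics/top0.png")
cv2.imwrite("pics/c1.png",cv2.convertScaleAbs(cv2.resize(a[122:217,230:390],None,fx=5,fy=5,interpolation=cv2.INTER_CUBIC),alpha=1.5))
b=cv2.convertScaleAbs(cv2.resize(a[235:275,175:405],None,fx=3.4,fy=3.4,interpolation=cv2.INTER_CUBIC),alpha=1.3)
s=cv2.imread("pics/side0.png")
c=cv2.resize(s[150:330,190:370],None,fx=3.3,fy=3.3,interpolation=cv2.INTER_CUBIC)
cv2.imwrite("pics/c2.png",c);cv2.imwrite("pics/c3.png",b)
```

```text
(no output)
```

View pics/c1.png

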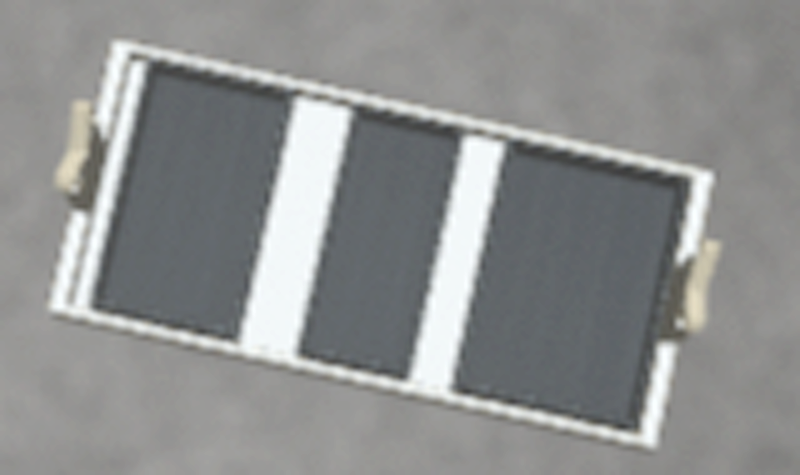

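View pics/c3.png

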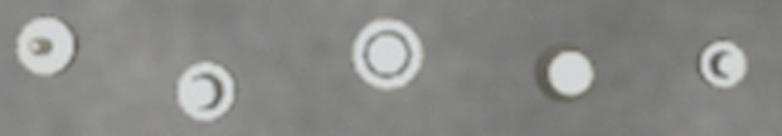

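View pics/c2.png

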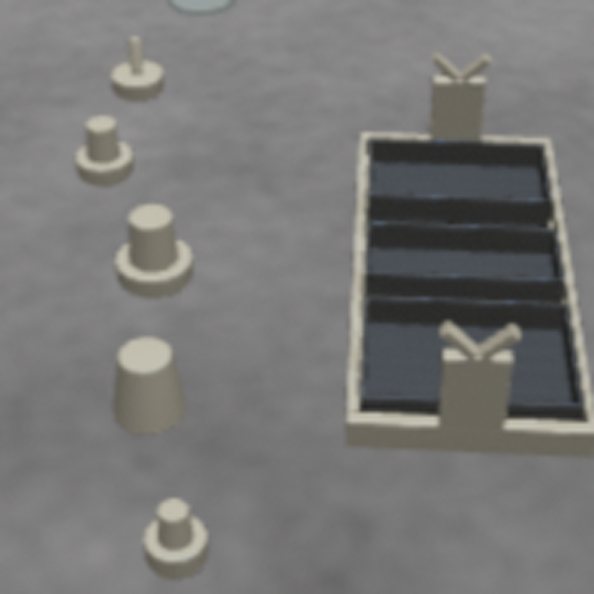

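```bash
cat > h.py <<'E'
import numpy as np
from rig import env, optics
def ray(n,u,v,z,k=0):
    c=optics.calibration(n); f=210/np.tan(np.radians(c["fov_y"]/2))
    d=c["T"][:3,:3]@np.array([(u-c["cx"])/f,(v-c["cy"])/f,1]); o=c["T"][:3,3]
    return (o+d*(z-o[2])/d[2])[:2]
def st():
    s=env.observe(); R=s["tool_rot"]; print(round(s["time_s"],2),s["position"].round(4) if hasattr(s["position"],'round') else s["position"],"x-ang",np.degrees(np.arctan2(R[1][0],R[0][0])).round(2),"w",round(s["grip_width"],4)); return s
def go(x,y,z,ang):  # needed shift along tool axes (units), total, and roll units; rows apply in tool axes at current orientation
    s=st(); R=np.array(s["tool_rot"]); d=np.array([x,y,z])-s["position"]
    a=np.degrees(np.arctan2(R[1][0],R[0][0])); da=(ang-a+90)%180-90
    print("tool shift units",(R.T@d/0.04).round(3),"roll units (tool z down: -dpsi)",round(-da/5,3))
    c=np.radians(ang if abs((ang-a+180)%360-180)<=90 else ang+180)
    Rn=np.array([[np.cos(c),np.sin(c),0],[np.sin(c),-np.cos(c),0],[0,0,-1]])
    print("after-roll axes units",(Rn.T@d/0.04).round(3))
E
python3 - <<'E'
from h import *
C=[ray("top",117/5+230,42/5+122,.018),ray("top",712/5+230,173/5+122,.018),ray("top",655/5+230,445/5+122,.018),ray("top",52/5+230,310/5+122,.018)]
C=np.array(C);print(C.round(4),"L",np.linalg.norm(C[0]-C[1]),np.linalg.norm(C[3]-C[2]),"W",np.linalg.norm(C[0]-C[3]),np.linalg.norm(C[1]-C[2]),"cen",C.mean(0))
v=(C[0]+C[3]-C[1]-C[2]);print("y axis ang",np.degrees(np.arctan2(v[1],v[0])))
for n,u,v in(("ad",45,45),("med",206,91),("large",387,54),("bung",571,73),("small",723,64)):
    print(n,ray("top",u/3.4+175,v/3.4+235,.04 if n=="bung" else .014).round(4))
S=lambda u,v,z:ray("side",u/3.3+190,v/3.3+150,z).round(4)
# cone tops in side
print("side: ad head",S(137,76,.014),"med top",S(101,124,.038),"large top",S(151,217,.044),"bung top",S(146,356,.04),"small top",S(174,511,.032))
print("side caddy near corners",S(348,428,.018),S(594,428,.018),"far",S(362,134,.018),S(550,138,.018))
a,b=ray("top",438,147,.006),ray("top",461,282,.006);print("rod top",a,b,np.linalg.norm(a-b),(a+b)/2)
a,b=ray("side",207,417,.006),ray("side",425,362,.006);print("rod side",a,b,np.linalg.norm(a-b),(a+b)/2)
E
```

```text
[[ 0.7239  0.0921]
 [ 0.669  -0.1781]
 [ 0.5454 -0.1532]
 [ 0.6001  0.1174]] L 0.27573461787380965 0.27600327284147536 W 0.12636900045336882 0.12604075357497826 cen [ 0.63459378 -0.03045369]
y axis ang 78.53878360631128
ad [0.4539 0.2289]
med [0.4267 0.1224]
large [0.4535 0.0052]
bung [ 0.4446 -0.1114]
small [ 0.4523 -0.213 ]
side: ad head [0.4533 0.2205] med top [0.4271 0.1195] large top [0.4542 0.0024] bung top [ 0.4454 -0.1145] small top [ 0.453  -0.2146]
side caddy near corners [ 0.5445 -0.1589] [ 0.6683 -0.1765] far [0.6003 0.1136] [0.7242 0.0906]
rod top [ 0.6970648  -0.32961601] [ 0.39435681 -0.3759864 ] 0.3062390332277263 [ 0.5457108 -0.3528012]
rod side [ 0.39688438 -0.36867887] [ 0.69917062 -0.33156098] 0.30455656863869707 [ 0.5480275  -0.35011992]
```

Run:
```python
import cv2
a=cv2.imread("pics/top0.png")
r=cv2.convertScaleAbs(cv2.resize(a[140:290,420:480],None,fx=4,fy=4,interpolation=cv2.INTER_CUBIC),alpha=1.8)
m=a[140:290,425:475].astype(int)
cv2.imwrite("pics/c4.png",r)
```

```text
(no output)
```

View pics/c4.png

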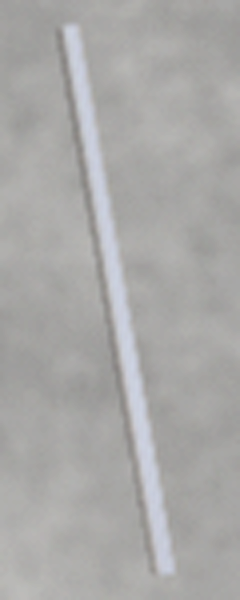

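```bash
python3 -m jog '[{"linear":[0,0,0.2],"roll":1},{"linear":[0,0,0.2],"roll":1},{"linear":[0,0,0.2],"roll":1},{"linear":[0,0,0.2],"roll":1},{"linear":[0,0,0.2],"roll":1},{"linear":[0,0,0.2],"roll":1},{"linear":[0,0,0.2],"roll":1},{"linear":[0,0,0.2],"roll":1},{"linear":[0,0,0.2],"roll":1},{"linear":[0,0,0],"roll":1},{"linear":[0,0,0],"roll":1},{"linear":[0,0,0],"roll":1}]' 0.2 40; python3 -m jog '[{"linear":[0,0,0],"roll":1},{"linear":[0,0,0],"roll":1},{"linear":[0,0,0],"roll":1}]'; python3 -c "
from h import *
go(.427,.121,.1,78.5)"
```

```text
time_s: 1.1
position: [0.2464, 0.4915, 0.1588]
tool_rot: [[-0.054, 0.999, -0.001], [0.999, 0.054, -0.001], [-0.001, -0.001, -1.0]]
ft_force: [-0.8, 0.2, 0.0]
grip_width: 0.0515
gripper_force: 0.0
time_s: 1.35
position: [0.2464, 0.4915, 0.159]
tool_rot: [[0.206, 0.979, -0.001], [0.979, -0.206, -0.001], [-0.001, -0.0, -1.0]]
ft_force: [0.3, -0.2, 0.1]
grip_width: 0.0514
gripper_force: 0.0
1.35 [0.2464 0.4915 0.159 ] x-ang 78.12 w 0.0514
tool shift units [-8.133  6.325  1.478] roll units (tool z down: -dpsi) -0.076
after-roll axes units [-8.176  6.271  1.474]
```

```bash
python3 -m jog '[{"linear":[-0.68,0.525,0],"roll":-0.08},{"linear":[-0.68,0.525,0],"roll":0},{"linear":[-0.68,0.525,0],"roll":0},{"linear":[-0.68,0.525,0],"roll":0},{"linear":[-0.68,0.525,0],"roll":0},{"linear":[-0.68,0.525,0],"roll":0},{"linear":[-0.68,0.525,0],"roll":0},{"linear":[-0.68,0.525,0],"roll":0},{"linear":[-0.68,0.525,0],"roll":0},{"linear":[-0.68,0.525,0],"roll":0},{"linear":[-0.68,0.525,0.5],"roll":0},{"linear":[-0.68,0.525,0.5],"roll":0}]'; python3 -m jog '[{"linear":[0,0,0.48],"roll":0},{"linear":[0,0,0],"roll":0},{"linear":[0,0,0],"roll":0}]'|head -2;python3 -c "
from h import *
go(.427,.121,.017,78.5)"
```

```text
time_s: 2.35
position: [0.4308, 0.1207, 0.1194]
tool_rot: [[0.195, 0.981, 0.003], [0.981, -0.195, 0.0], [0.001, 0.003, -1.0]]
ft_force: [0.5, 0.8, -0.5]
grip_width: 0.0511
gripper_force: 0.0
time_s: 2.6
position: [0.4293, 0.1223, 0.0998]
2.6 [0.4293 0.1223 0.0998] x-ang 78.74 w 0.0513
tool shift units [-0.043 -0.045  2.07 ] roll units (tool z down: -dpsi) 0.048
after-roll axes units [-0.044 -0.05   2.07 ]
```

```bash
python3 -m jog '[{"linear":[-0.05,-0.05,0.5],"roll":0.05},{"linear":[0,0,0.5],"roll":0},{"linear":[0,0,0.5],"roll":0},{"linear":[0,0,0.4],"roll":0},{"linear":[0,0,0.14],"roll":0},{"linear":[0,0,0],"roll":0},{"linear":[0,0,0],"roll":0}]'; python3 -m jog '[{"linear":[0,0,0],"roll":0},{"linear":[0,0,0],"roll":0},{"linear":[0,0,0],"roll":0},{"linear":[0,0,0],"roll":0},{"linear":[0,0,0],"roll":0},{"linear":[0,0,0],"roll":0},{"linear":[0,0,0],"roll":0},{"linear":[0,0,0],"roll":0}]' -1 40
python3 - <<'E'
from h import *
import cv2
im=optics.get_image("side")[120:300,150:390,::-1]
cv2.imwrite("pics/g1.png",cv2.resize(im,None,fx=3,fy=3,interpolation=cv2.INTER_CUBIC))
E
```

```text
time_s: 3.18
position: [0.428, 0.1213, 0.0195]
tool_rot: [[0.198, 0.98, 0.001], [0.98, -0.198, 0.0], [0.0, 0.001, -1.0]]
ft_force: [0.3, 0.6, 0.2]
grip_width: 0.0512
gripper_force: 0.0
time_s: 3.85
position: [0.428, 0.1209, 0.0196]
tool_rot: [[0.199, 0.98, 0.002], [0.98, -0.199, 0.0], [0.001, 0.002, -1.0]]
ft_force: [-1.4, 1.0, 8.4]
grip_width: 0.0201
gripper_force: 39.0
```

View pics/g1.png

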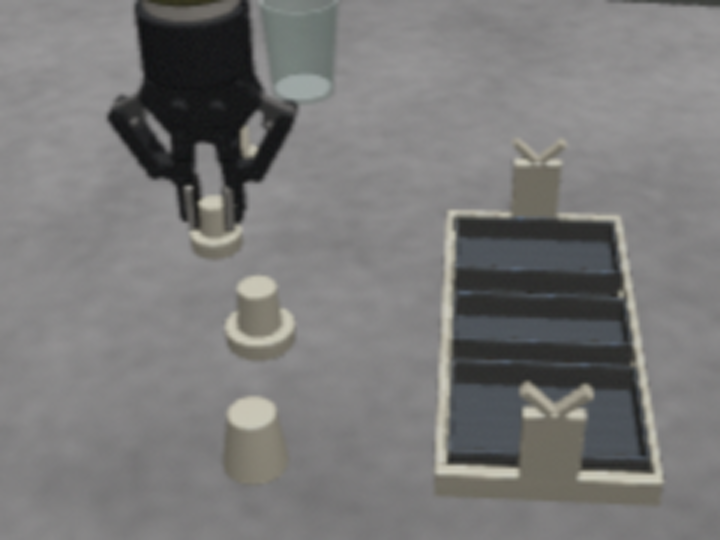

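```bash
python3 -m jog '[{"linear":[0,0,-0.3],"roll":0},{"linear":[0,0,-0.6],"roll":0},{"linear":[0,0,-0.8],"roll":0},{"linear":[0,0,-0.7],"roll":0},{"linear":[0,0,-0.3],"roll":0},{"linear":[0,0,0],"roll":0}]' -1 60;python3 -c "
from h import *
go(.6518,.0543,.1,78.5)"
```

```text
time_s: 4.4
position: [0.4288, 0.1208, 0.1294]
tool_rot: [[0.199, 0.98, 0.006], [0.98, -0.199, 0.0], [0.001, 0.006, -1.0]]
ft_force: [0.1, -0.1, -0.6]
grip_width: 0.0193
gripper_force: 58.5
4.4 [0.4288 0.1208 0.1294] x-ang 78.53 w 0.0193
tool shift units [-0.521  5.79   0.771] roll units (tool z down: -dpsi) 0.005
after-roll axes units [-0.517  5.794  0.736]
```

```bash
python3 -m jog '[{"linear":[-0.05,0.3,0],"roll":0},{"linear":[-0.05,0.6,0],"roll":0},{"linear":[-0.05,0.7,0],"roll":0},{"linear":[-0.05,0.7,0],"roll":0},{"linear":[-0.05,0.7,0],"roll":0},{"linear":[-0.05,0.7,0],"roll":0},{"linear":[-0.05,0.7,0],"roll":0},{"linear":[-0.05,0.7,0],"roll":0},{"linear":[-0.06,0.5,0],"roll":0},{"linear":[-0.06,0.2,0],"roll":0},{"linear":[0,0,0.3],"roll":0},{"linear":[0,0,0.4],"roll":0}]';python3 - <<'E'
from h import *
import cv2
go(.6518,.0543,.026,78.5)
im=optics.get_image("side")[100:300,230:430,::-1]
cv2.imwrite("pics/g2.png",cv2.resize(im,None,fx=3,fy=3,interpolation=cv2.INTER_CUBIC))
E
```

```text
time_s: 5.4
position: [0.6513, 0.0535, 0.0974]
tool_rot: [[0.2, 0.98, 0.0], [0.98, -0.2, -0.0], [0.0, 0.0, -1.0]]
ft_force: [0.3, 0.1, -0.8]
grip_width: 0.0188
gripper_force: 58.5
5.4 [0.6513 0.0535 0.0974] x-ang 78.49 w 0.0188
tool shift units [0.021 0.008 1.784] roll units (tool z down: -dpsi) -0.002
after-roll axes units [0.021 0.008 1.784]
```

View pics/g2.png

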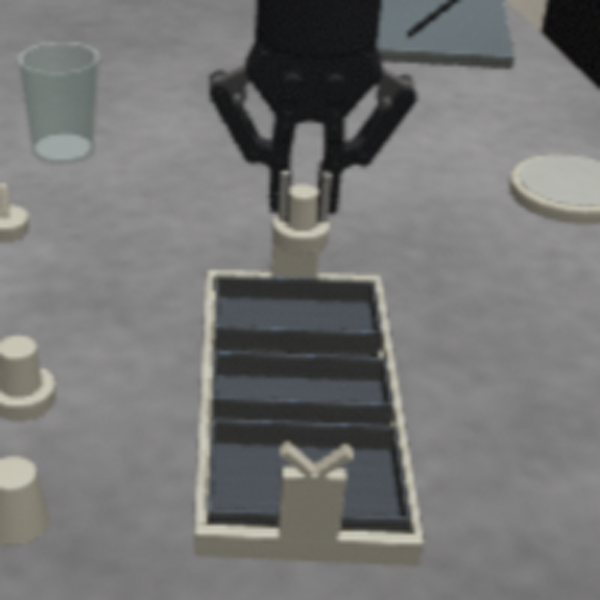

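```bash
python3 -m jog '[{"linear":[0.02,0,0.4],"roll":0},{"linear":[0,0,0.5],"roll":0},{"linear":[0,0,0.4],"roll":0},{"linear":[0,0,0.2],"roll":0},{"linear":[0,0,0],"roll":0}]'
```

```text
time_s: 5.87
position: [0.6496, 0.0549, 0.0362]
tool_rot: [[0.199, 0.98, -0.005], [0.98, -0.199, 0.0], [-0.001, -0.005, -1.0]]
ft_force: [0.8, -0.4, -1.6]
grip_width: 0.0184
gripper_force: 58.5
```

```bash
python3 -m jog '[{"linear":[0,0,0.1],"roll":0},{"linear":[0,0,0],"roll":0}]'
python3 - <<'E'
from h import *
import cv2
im=optics.get_image("side")[130:230,280:380,::-1]
cv2.imwrite("pics/g3.png",cv2.resize(im,None,fx=5,fy=5,interpolation=cv2.INTER_CUBIC))
E
```

```text
time_s: 6.03
position: [0.6511, 0.0549, 0.0347]
tool_rot: [[0.199, 0.98, 0.0], [0.98, -0.199, -0.0], [0.0, 0.0, -1.0]]
ft_force: [0.2, 0.9, -0.3]
grip_width: 0.0189
gripper_force: 58.5
```

View pics/g3.png

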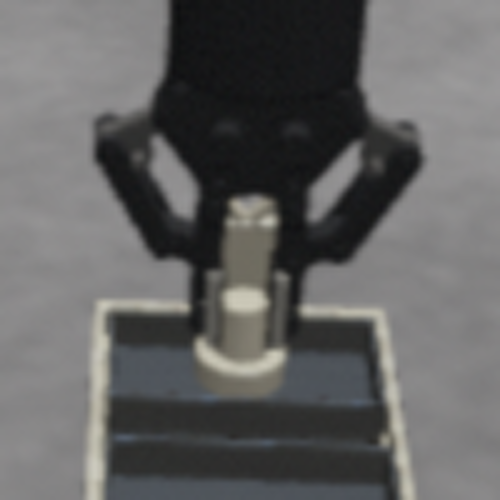

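```bash
python3 -m jog '[{"linear":[0,0,0.1],"roll":0},{"linear":[0,0,0.07],"roll":0},{"linear":[0,0,0],"roll":0}]'
```

```text
time_s: 6.33
position: [0.6507, 0.055, 0.0273]
tool_rot: [[0.199, 0.98, -0.001], [0.98, -0.199, 0.0], [-0.0, -0.001, -1.0]]
ft_force: [-1.1, 0.6, -0.2]
grip_width: 0.0189
gripper_force: 58.5
```

```bash
python3 -m jog '[{"linear":[0,0,0.05],"roll":0},{"linear":[0,0,0],"roll":0}]'; python3 -m jog '[{"linear":[0,0,0],"roll":0},{"linear":[0,0,0],"roll":0},{"linear":[0,0,0],"roll":0},{"linear":[0,0,0],"roll":0}]' 0.2; python3 -m jog '[{"linear":[0,0,-0.3],"roll":0},{"linear":[0,0,-0.7],"roll":0},{"linear":[0,0,-0.7],"roll":0},{"linear":[0,0,-0.6],"roll":0},{"linear":[0,0,0],"roll":0}]';python3 -c "
from h import *
go(.454,.004,.1,78.5)"
```

```text
time_s: 6.5
position: [0.651, 0.055, 0.0268]
tool_rot: [[0.199, 0.98, 0.001], [0.98, -0.199, -0.0], [-0.0, 0.001, -1.0]]
ft_force: [-3.4, -0.1, 6.8]
grip_width: 0.0188
gripper_force: 59.5
time_s: 6.83
position: [0.651, 0.0549, 0.0256]
tool_rot: [[0.199, 0.98, -0.0], [0.98, -0.199, 0.0], [0.0, -0.0, -1.0]]
ft_force: [-0.4, 0.2, 0.5]
grip_width: 0.0513
gripper_force: 0.0
time_s: 7.25
position: [0.6531, 0.0549, 0.1242]
tool_rot: [[0.199, 0.98, 0.01], [0.98, -0.199, -0.001], [0.001, 0.01, -1.0]]
ft_force: [0.1, -1.2, 1.3]
grip_width: 0.0511
gripper_force: 0.0
7.25 [0.6531 0.0549 0.1242] x-ang 78.53 w 0.0511
tool shift units [-2.237 -4.632  0.556] roll units (tool z down: -dpsi) 0.006
after-roll axes units [-2.239 -4.625  0.604]
```

```bash
python3 -m jog '[{"linear":[-0.1,-0.3,0],"roll":0},{"linear":[-0.3,-0.6,0],"roll":0},{"linear":[-0.3,-0.6,0],"roll":0},{"linear":[-0.3,-0.6,0],"roll":0},{"linear":[-0.3,-0.6,0],"roll":0},{"linear":[-0.3,-0.6,0],"roll":0},{"linear":[-0.3,-0.6,0],"roll":0},{"linear":[-0.24,-0.5,0],"roll":0},{"linear":[-0.1,-0.23,0.3],"roll":0},{"linear":[0,0,0.3],"roll":0},{"linear":[0,0,0],"roll":0},{"linear":[0,0,0],"roll":0}]';python3 -c "
from h import *
go(.454,.004,.02,78.5)"
```

```text
time_s: 8.25
position: [0.4517, 0.004, 0.094]
tool_rot: [[0.199, 0.98, -0.0], [0.98, -0.199, 0.0], [0.0, -0.0, -1.0]]
ft_force: [0.3, -0.5, 0.5]
grip_width: 0.0513
gripper_force: 0.0
8.25 [0.4517 0.004  0.094 ] x-ang 78.51 w 0.0513
tool shift units [0.012 0.056 1.849] roll units (tool z down: -dpsi) 0.003
after-roll axes units [0.012 0.055 1.849]
```

```bash
python3 -m jog '[{"linear":[0,0.05,0.4],"roll":0},{"linear":[0,0,0.5],"roll":0},{"linear":[0,0,0.5],"roll":0},{"linear":[0,0,0.3],"roll":0},{"linear":[0,0,0.13],"roll":0},{"linear":[0,0,0],"roll":0},{"linear":[0,0,0],"roll":0}]'; python3 -m jog '[{"linear":[0,0,0],"roll":0},{"linear":[0,0,0],"roll":0},{"linear":[0,0,0],"roll":0},{"linear":[0,0,0],"roll":0},{"linear":[0,0,0],"roll":0},{"linear":[0,0,0],"roll":0}]' -1 60; python3 -m jog '[{"linear":[0,0,-0.3],"roll":0},{"linear":[0,0,-0.6],"roll":0},{"linear":[0,0,-0.8],"roll":0},{"linear":[0,0,-0.7],"roll":0},{"linear":[0,0,-0.3],"roll":0},{"linear":[0,0,0],"roll":0}]' -1 60;python3 -c "
from h import *
go(.6345-.0173,-.031-.0853,.1,78.5)"
```

```text
time_s: 8.83
position: [0.4542, 0.0036, 0.0212]
tool_rot: [[0.199, 0.98, 0.001], [0.98, -0.199, -0.0], [-0.0, 0.001, -1.0]]
ft_force: [0.3, 0.8, 1.1]
grip_width: 0.0511
gripper_force: 0.0
time_s: 9.33
position: [0.4542, 0.0035, 0.0217]
tool_rot: [[0.199, 0.98, 0.002], [0.98, -0.199, -0.001], [-0.0, 0.002, -1.0]]
ft_force: [-0.5, 1.5, 8.2]
grip_width: 0.0256
gripper_force: 58.6
time_s: 9.83
position: [0.4548, 0.0034, 0.1315]
tool_rot: [[0.199, 0.98, 0.006], [0.98, -0.199, -0.002], [-0.0, 0.007, -1.0]]
ft_force: [1.2, -1.1, 0.0]
grip_width: 0.0259
gripper_force: 59.4
9.83 [0.4548 0.0034 0.1315] x-ang 78.53 w 0.0259
tool shift units [-2.125  4.569  0.819] roll units (tool z down: -dpsi) 0.006
after-roll axes units [-2.123  4.575  0.789]
```

```bash
python3 -m jog '[{"linear":[-0.1,0.3,0],"roll":0},{"linear":[-0.3,0.6,0],"roll":0},{"linear":[-0.3,0.6,0],"roll":0},{"linear":[-0.3,0.6,0],"roll":0},{"linear":[-0.3,0.6,0],"roll":0},{"linear":[-0.3,0.6,0],"roll":0},{"linear":[-0.3,0.6,0],"roll":0},{"linear":[-0.15,0.5,0],"roll":0},{"linear":[-0.07,0.17,0.3],"roll":0},{"linear":[0,0,0.4],"roll":0},{"linear":[0,0,0],"roll":0},{"linear":[0,0,0],"roll":0}]';python3 - <<'E'
from h import *
import cv2
go(.6345-.0173,-.031-.0853,.03,78.5)
im=optics.get_image("side")[130:330,230:430,::-1]
cv2.imwrite("pics/g4.png",cv2.resize(im,None,fx=3,fy=3,interpolation=cv2.INTER_CUBIC))
E
```

```text
time_s: 10.83
position: [0.6146, -0.1152, 0.0988]
tool_rot: [[0.199, 0.98, -0.004], [0.98, -0.199, 0.002], [0.001, -0.004, -1.0]]
ft_force: [1.3, 0.1, -1.1]
grip_width: 0.0257
gripper_force: 59.3
10.83 [ 0.6146 -0.1152  0.0988] x-ang 78.53 w 0.0257
tool shift units [-0.016  0.077  1.719] roll units (tool z down: -dpsi) 0.007
after-roll axes units [-0.015  0.07   1.719]
```

View pics/g4.png

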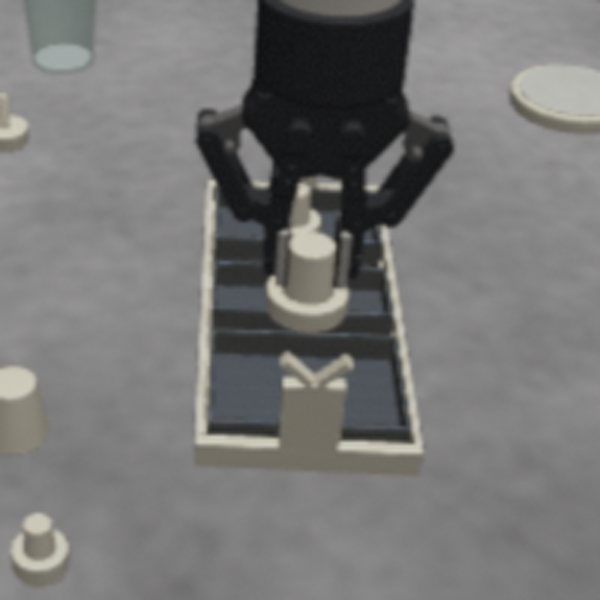

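```bash
python3 -m jog '[{"linear":[0,0.07,0.3],"roll":0},{"linear":[0,0,0.5],"roll":0},{"linear":[0,0,0.4],"roll":0},{"linear":[0,0,0.3],"roll":0},{"linear":[0,0,0.15],"roll":0},{"linear":[0,0,0.08],"roll":0},{"linear":[0,0,0],"roll":0},{"linear":[0,0,0],"roll":0}]'
```

```text
time_s: 11.55
position: [0.6189, -0.1165, 0.032]
tool_rot: [[0.199, 0.98, 0.001], [0.98, -0.199, -0.0], [-0.0, 0.001, -1.0]]
ft_force: [0.6, 0.5, -0.8]
grip_width: 0.0254
gripper_force: 59.4
```

```bash
python3 -m jog '[{"linear":[0,0,0.1],"roll":0},{"linear":[0,0,0],"roll":0}]'; python3 -m jog '[{"linear":[0,0,0.03],"roll":0},{"linear":[0,0,0],"roll":0}]'
```

```text
time_s: 11.72
position: [0.6194, -0.1167, 0.0288]
tool_rot: [[0.199, 0.98, 0.003], [0.98, -0.199, -0.001], [-0.001, 0.003, -1.0]]
ft_force: [-0.5, 0.4, 5.8]
grip_width: 0.0256
gripper_force: 60.2
time_s: 11.88
position: [0.6195, -0.1167, 0.0288]
tool_rot: [[0.199, 0.98, 0.004], [0.98, -0.199, -0.001], [-0.001, 0.004, -1.0]]
ft_force: [-3.5, -0.5, 12.9]
grip_width: 0.0255
gripper_force: 61.5
```

```bash
python3 -m jog '[{"linear":[0,0,0],"roll":0},{"linear":[0,0,0],"roll":0},{"linear":[0,0,0],"roll":0},{"linear":[0,0,0],"roll":0}]' 0.2 | grep -E "grip_w|pos"; python3 -m jog '[{"linear":[0,0,-0.3],"roll":0},{"linear":[0,0,-0.7],"roll":0},{"linear":[0,0,-0.7],"roll":0},{"linear":[0,0,-0.8],"roll":0},{"linear":[0,0,0],"roll":0}]' | grep pos;python3 -c "
from h import *
go(.4527,-.2138,.1,78.5)"
```

```text
position: [0.6186, -0.1164, 0.026]
grip_width: 0.0512
position: [0.621, -0.1173, 0.1335]
12.63 [ 0.621  -0.1173  0.1335] x-ang 78.53 w 0.0512
tool shift units [-3.2   -3.653  0.801] roll units (tool z down: -dpsi) 0.006
after-roll axes units [-3.204 -3.643  0.836]
```

```bash
python3 -m jog '[{"linear":[-0.2,-0.2,0],"roll":0},{"linear":[-0.45,-0.5,0],"roll":0},{"linear":[-0.45,-0.5,0],"roll":0},{"linear":[-0.45,-0.5,0],"roll":0},{"linear":[-0.45,-0.5,0],"roll":0},{"linear":[-0.45,-0.5,0],"roll":0},{"linear":[-0.45,-0.5,0],"roll":0},{"linear":[-0.2,-0.3,0],"roll":0},{"linear":[-0.1,-0.14,0.3],"roll":0},{"linear":[0,0,0.5],"roll":0},{"linear":[0,0,0],"roll":0},{"linear":[0,0,0],"roll":0}]' | grep pos;python3 -c "
from h import *
go(.4527,-.2138,.017,78.5)"
```

```text
position: [0.4503, -0.2128, 0.0944]
13.63 [ 0.4503 -0.2128  0.0944] x-ang 78.51 w 0.0517
tool shift units [-0.013  0.064  1.935] roll units (tool z down: -dpsi) 0.002
after-roll axes units [-0.012  0.063  1.935]
```

```bash
python3 -m jog '[{"linear":[0,0.05,0.4],"roll":0},{"linear":[0,0,0.5],"roll":0},{"linear":[0,0,0.5],"roll":0},{"linear":[0,0,0.3],"roll":0},{"linear":[0,0,0.2],"roll":0},{"linear":[0,0,0.02],"roll":0},{"linear":[0,0,0],"roll":0},{"linear":[0,0,0],"roll":0}]' | grep -E "pos|ft"; python3 -m jog '[{"linear":[0,0,0],"roll":0},{"linear":[0,0,0],"roll":0},{"linear":[0,0,0],"roll":0},{"linear":[0,0,0],"roll":0},{"linear":[0,0,0],"roll":0},{"linear":[0,0,0],"roll":0},{"linear":[0,0,0],"roll":0}]' -1 60; python3 -m jog '[{"linear":[0,0,-0.3],"roll":0},{"linear":[0,0,-0.6],"roll":0},{"linear":[0,0,-0.8],"roll":0},{"linear":[0,0,-0.7],"roll":0},{"linear":[0,0,-0.4],"roll":0},{"linear":[0,0,0],"roll":0}]' -1 60;python3 -c "
from h import *
go(.6345,-.031,.1,78.5)"
```

```text
position: [0.453, -0.2136, 0.0184]
ft_force: [0.1, 0.1, -0.6]
time_s: 14.88
position: [0.4526, -0.2135, 0.018]
tool_rot: [[0.199, 0.98, 0.001], [0.98, -0.199, -0.001], [-0.0, 0.001, -1.0]]
ft_force: [-1.4, 1.2, 6.0]
grip_width: 0.0128
gripper_force: 58.5
time_s: 15.38
position: [0.4536, -0.2142, 0.1328]
tool_rot: [[0.199, 0.98, 0.005], [0.98, -0.199, -0.004], [-0.003, 0.006, -1.0]]
ft_force: [-0.4, 0.2, 0.2]
grip_width: 0.0128
gripper_force: 58.5
15.38 [ 0.4536 -0.2142  0.1328] x-ang 78.52 w 0.0128
tool shift units [5.391 3.517 0.824] roll units (tool z down: -dpsi) 0.005
after-roll axes units [5.39  3.52  0.819]
```

```bash
python3 -m jog '[{"linear":[0.3,0.2,0],"roll":0},{"linear":[0.6,0.4,0],"roll":0},{"linear":[0.7,0.45,0],"roll":0},{"linear":[0.7,0.45,0],"roll":0},{"linear":[0.7,0.45,0],"roll":0},{"linear":[0.7,0.45,0],"roll":0},{"linear":[0.7,0.45,0],"roll":0},{"linear":[0.6,0.4,0],"roll":0},{"linear":[0.3,0.2,0],"roll":0},{"linear":[0.09,0.07,0.4],"roll":0},{"linear":[0,0,0.4],"roll":0},{"linear":[0,0,0],"roll":0}]' | grep pos;python3 - <<'E'
from h import *
import cv2
go(.6345,-.031,.025,78.5)
im=optics.get_image("side")[130:330,230:430,::-1]
cv2.imwrite("pics/g5.png",cv2.resize(im,None,fx=3,fy=3,interpolation=cv2.INTER_CUBIC))
E
```

```text
position: [0.6315, -0.0292, 0.0929]
16.38 [ 0.6315 -0.0292  0.0929] x-ang 78.56 w 0.013
tool shift units [-0.03   0.095  1.698] roll units (tool z down: -dpsi) 0.012
after-roll axes units [-0.029  0.082  1.699]
```

View pics/g5.png

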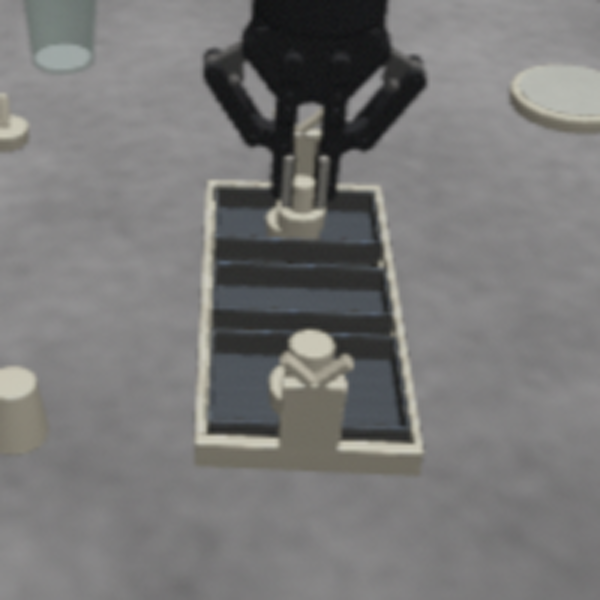

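Small stopper is held at (303,215) over the middle bin and the large one stands in its bin; lowering to TCP z≈0.025.

```bash
python3 -m jog '[{"linear":[-0.02,0.05,0.3],"roll":0},{"linear":[0,0,0.5],"roll":0},{"linear":[0,0,0.4],"roll":0},{"linear":[0,0,0.25],"roll":0},{"linear":[0,0,0.13],"roll":0},{"linear":[0,0,0],"roll":0},{"linear":[0,0,0],"roll":0}]'|grep -E "pos|ft"; python3 -m jog '[{"linear":[0,0,0.08],"roll":0},{"linear":[0,0,0],"roll":0}]'|grep -E "pos|ft"
```

```text
position: [0.6355, -0.0314, 0.0347]
ft_force: [0.2, 0.1, 0.2]
position: [0.6353, -0.0313, 0.0313]
ft_force: [-0.6, 0.5, -1.6]
```

```bash
python3 -m jog '[{"linear":[0,0,0.12],"roll":0},{"linear":[0,0,0],"roll":0}]'|grep -E "pos|ft"; python3 -m jog '[{"linear":[0,0,0.05],"roll":0},{"linear":[0,0,0],"roll":0}]'|grep -E "pos|ft"
```

```text
position: [0.6348, -0.0311, 0.0256]
ft_force: [0.0, 0.2, 0.0]
position: [0.6351, -0.0312, 0.0251]
ft_force: [-4.1, 1.3, 7.4]
```

```bash
python3 -m jog '[{"linear":[0,0,0],"roll":0},{"linear":[0,0,0],"roll":0},{"linear":[0,0,0],"roll":0},{"linear":[0,0,0],"roll":0}]' 0.1 | grep -E "grip_w|pos"; python3 -m jog '[{"linear":[0,0,-0.3],"roll":0},{"linear":[0,0,-0.7],"roll":0},{"linear":[0,0,-0.7],"roll":0},{"linear":[0,0,-0.8],"roll":0},{"linear":[-0.6,0,0],"roll":0},{"linear":[-0.8,0,0],"roll":0},{"linear":[-0.8,0,0],"roll":0},{"linear":[-0.8,0,0],"roll":0},{"linear":[-0.8,0,0],"roll":0},{"linear":[-0.8,0,0],"roll":0},{"linear":[-0.8,0,0],"roll":0},{"linear":[-0.8,0,0],"roll":0}]' | grep pos;python3 -m jog '[{"linear":[0,0,0],"roll":1},{"linear":[0,0,0],"roll":1},{"linear":[0,0,0],"roll":1},{"linear":[0,0,0],"roll":1},{"linear":[0,0,0],"roll":1},{"linear":[0,0,0],"roll":1},{"linear":[0,0,0],"roll":1},{"linear":[0,0,0],"roll":1},{"linear":[0,0,0],"roll":1},{"linear":[0,0,0],"roll":1},{"linear":[0,0,0],"roll":1},{"linear":[0,0,0],"roll":1}]' | grep pos
python3 - <<'E'
from h import *
import cv2
p=ray("top",437.75,146.25,.006),ray("top",461.25,283.25,.006);d=p[0]-p[1];print((p[0]+p[1])/2,np.degrees(np.arctan2(d[1],d[0])))
go(.546,-.3515,.08,8.7)
im=optics.get_image("top")[120:300,220:490,::-1]
cv2.imwrite("pics/g6.png",cv2.resize(im,None,fx=2.9,fy=2.9,interpolation=cv2.INTER_CUBIC))
E
```

```text
position: [0.6351, -0.0312, 0.024]
grip_width: 0.0472
position: [0.5852, -0.2758, 0.1252]
position: [0.5857, -0.2743, 0.1251]
[ 0.54522512 -0.35277712] 8.774772115844474
19.85 [ 0.5857 -0.2743  0.1251] x-ang 18.27 w 0.0465
tool shift units [-1.549  1.522  1.127] roll units (tool z down: -dpsi) 1.914
after-roll axes units [-1.274  1.759  1.126]
```

View pics/g6.png

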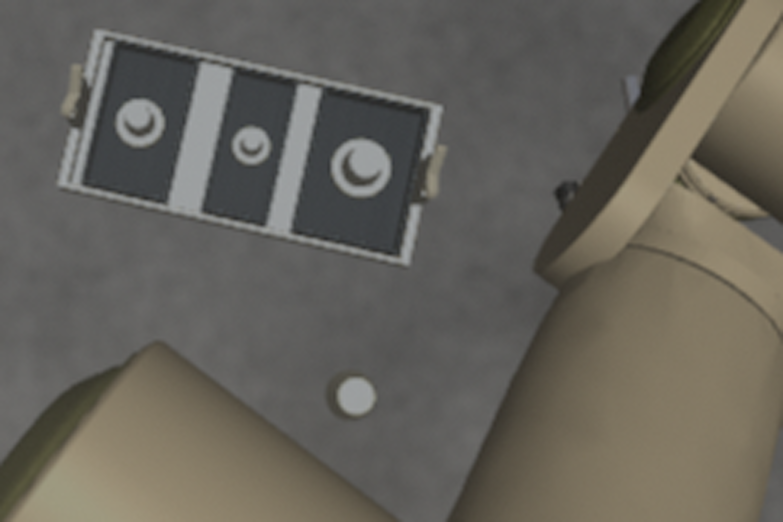

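```bash
python3 -m jog '[{"linear":[0,0,0],"roll":0.95},{"linear":[0,0,0],"roll":0.95},{"linear":[-0.2,0.3,0],"roll":0},{"linear":[-0.4,0.5,0],"roll":0},{"linear":[-0.4,0.5,0.2],"roll":0},{"linear":[-0.2,0.4,0.4],"roll":0},{"linear":[-0.07,0.06,0.5],"roll":0},{"linear":[0,0,0.2],"roll":0},{"linear":[0,0,0],"roll":0},{"linear":[0,0,0],"roll":0}]'|grep pos;python3 -c "
from h import *
go(.546,-.3515,.004,8.75)"
```

```text
position: [0.5467, -0.3517, 0.0726]
20.73 [ 0.5467 -0.3517  0.0726] x-ang 9.12 w 0.0469
tool shift units [-0.017 -0.008  1.716] roll units (tool z down: -dpsi) 0.075
after-roll axes units [-0.017 -0.008  1.716]
```

```bash
python3 -m jog '[{"linear":[0,0,0.4],"roll":0.07},{"linear":[0,0,0.5],"roll":0},{"linear":[0,0,0.4],"roll":0},{"linear":[0,0,0.25],"roll":0},{"linear":[0,0,0.12],"roll":0},{"linear":[0,0,0],"roll":0},{"linear":[0,0,0],"roll":0}]'|grep -E "pos|ft";python3 -m jog '[{"linear":[0,0,0],"roll":0},{"linear":[0,0,0],"roll":0},{"linear":[0,0,0],"roll":0},{"linear":[0,0,0],"roll":0},{"linear":[0,0,0],"roll":0}]' -1 60
```

```text
position: [0.5471, -0.352, 0.0064]
ft_force: [-0.7, -0.1, 0.4]
time_s: 21.73
position: [0.5468, -0.3519, 0.0064]
tool_rot: [[0.989, 0.151, 0.001], [0.151, -0.989, -0.001], [0.001, 0.001, -1.0]]
ft_force: [-1.4, 2.3, 5.1]
grip_width: 0.0082
gripper_force: 58.8
```

```bash
python3 -m jog '[{"linear":[0,0,0],"roll":0},{"linear":[0,0,0],"roll":0},{"linear":[0,0,0.07],"roll":0},{"linear":[0,0,0.04],"roll":0},{"linear":[0,0,0],"roll":0}]' -0.4|grep -E "pos|ft|grip_w";python3 -m jog '[{"linear":[0,0,0],"roll":0},{"linear":[0,0,0],"roll":0},{"linear":[0,0,0],"roll":0},{"linear":[0,0,0],"roll":0},{"linear":[0,0,0],"roll":0}]' -1 60
```

```text
position: [0.5463, -0.3516, 0.0003]
ft_force: [-0.5, 0.7, -0.8]
grip_width: 0.0256
time_s: 22.57
position: [0.5466, -0.3518, 0.0009]
tool_rot: [[0.989, 0.151, -0.0], [0.151, -0.989, -0.0], [-0.0, 0.0, -1.0]]
ft_force: [-0.9, 0.1, 0.2]
grip_width: 0.0088
gripper_force: 58.6
```

```bash
python3 -m jog '[{"linear":[0,0,0],"roll":0},{"linear":[0,0,-0.1],"roll":0},{"linear":[0,0,-0.3],"roll":0},{"linear":[0,0,-0.5],"roll":0},{"linear":[0,0,-0.6],"roll":0},{"linear":[0,0,-0.6],"roll":0},{"linear":[0,0,-0.6],"roll":0},{"linear":[0,0,-0.5],"roll":0},{"linear":[0,0,-0.3],"roll":0},{"linear":[0,0,0],"roll":0}]' -1 100;python3 - <<'E'
from h import *
import cv2
st()
im=optics.get_image("side")[200:420,160:460,::-1]
cv2.imwrite("pics/g7.png",cv2.resize(im,None,fx=2.6,fy=2.6,interpolation=cv2.INTER_CUBIC))
E
```

```text
time_s: 23.4
position: [0.5474, -0.3523, 0.1448]
tool_rot: [[0.989, 0.151, 0.004], [0.151, -0.989, -0.004], [0.004, 0.005, -1.0]]
ft_force: [-0.5, 0.5, -2.8]
grip_width: 0.0073
gripper_force: 98.1
23.4 [ 0.5474 -0.3523  0.1448] x-ang 8.68 w 0.0073
```

View pics/g7.png

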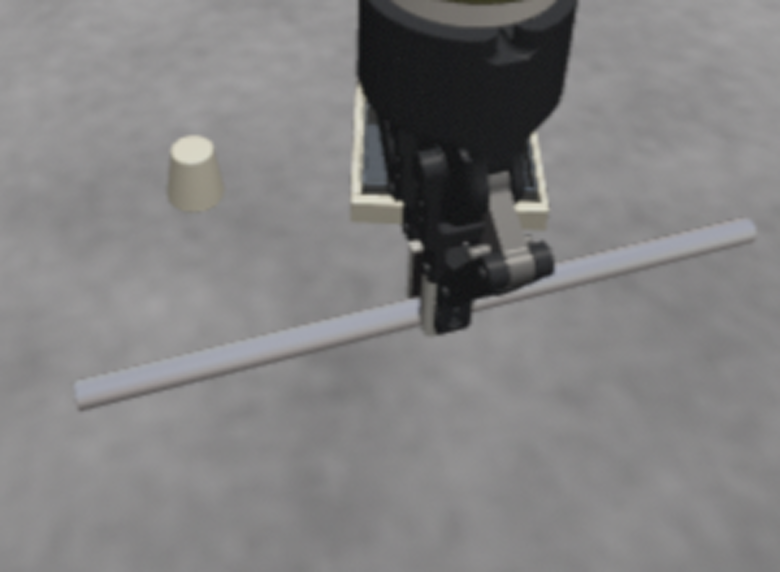

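```bash
cat >> h.py <<'E'
from scipy.optimize import least_squares
def proj(n,P):
    c=optics.calibration(n); f=210/np.tan(np.radians(c["fov_y"]/2)); p=c["T"][:3,:3].T@(np.array(P)-c["T"][:3,3])
    return np.array([c["cx"]+f*p[0]/p[2],c["cy"]+f*p[1]/p[2]])
def rodfit(uvL,uvR,xy,n="side"):
    def ends(q):
        s,yaw,t,z=q; u=np.array([np.cos(yaw)*np.cos(t),np.sin(yaw)*np.cos(t),np.sin(t)]); c=np.r_[xy,z]+s*u
        return c-.155*u,c+.155*u
    r=least_squares(lambda q:np.r_[proj(n,ends(q)[0])-uvL,proj(n,ends(q)[1])-uvR],[0,np.radians(st()and 8.7),0,.15])
    print("s,yaw,tilt,z",r.x[0],np.degrees(r.x[1]),np.degrees(r.x[2]),r.x[3],"res",r.fun.round(1))
E
python3 - <<'E'
from h import *
rodfit([82/2.6+160,396/2.6+200],[752/2.6+160,231/2.6+200],[.5474,-.3523])
go(.6345,-.031,.13,78.5)
E
```

```text
23.45 [ 0.5469 -0.3519  0.1427] x-ang 8.67 w 0.0076
s,yaw,tilt,z 0.0013997732079472495 8.731587540013129 0.16076321179114378 0.1468979118309355 res [ 0. -0.  0. -0.]
23.45 [ 0.5469 -0.3519  0.1427] x-ang 8.67 w 0.0076
tool shift units [ 3.375 -7.601  0.306] roll units (tool z down: -dpsi) -13.965
after-roll axes units [8.298 0.547 0.316]
```

```bash
python3 -m jog '[{"linear":[0,0,0],"roll":-0.5},{"linear":[0,0,0],"roll":-1},{"linear":[0,0,0],"roll":-1},{"linear":[0,0,0],"roll":-1},{"linear":[0,0,0],"roll":-1},{"linear":[0,0,0],"roll":-1},{"linear":[0,0,0],"roll":-1},{"linear":[0,0,0],"roll":-1},{"linear":[0,0,0],"roll":-1},{"linear":[0,0,0],"roll":-1},{"linear":[0,0,0],"roll":-1},{"linear":[0,0,0],"roll":-1}]' | grep pos; python3 -m jog '[{"linear":[0,0,0],"roll":-1},{"linear":[0,0,0],"roll":-1},{"linear":[0,0,0],"roll":-0.46},{"linear":[0.2,0,0],"roll":0},{"linear":[0.4,0.05,0],"roll":0},{"linear":[0.6,0.05,0],"roll":0},{"linear":[0.7,0.05,0],"roll":0},{"linear":[0.7,0.05,0],"roll":0},{"linear":[0.7,0.05,0],"roll":0},{"linear":[0.7,0.05,0],"roll":0},{"linear":[0.7,0.05,0],"roll":0},{"linear":[0.7,0.05,0],"roll":0}]' | grep pos;  python3 -m jog '[{"linear":[0.7,0.05,0],"roll":0},{"linear":[0.7,0.05,0],"roll":0},{"linear":[0.6,0.05,0],"roll":0},{"linear":[0.4,0,0],"roll":0},{"linear":[0.2,0,0],"roll":0},{"linear":[0,0,0],"roll":0},{"linear":[0,0,0],"roll":0}]' | grep pos;python3 - <<'E'
from h import *
import cv2
go(.6345,-.031,.0705,78.5)
im=optics.get_image("side")[110:310,250:450,::-1]
cv2.imwrite("pics/g8.png",cv2.resize(im,None,fx=3,fy=3,interpolation=cv2.INTER_CUBIC))
im=optics.get_image("top")[110:230,220:400,::-1]
cv2.imwrite("pics/g9.png",cv2.resize(im,None,fx=4.4,fy=4.4,interpolation=cv2.INTER_CUBIC))
E
```

```text
position: [0.5461, -0.3513, 0.1395]
position: [0.6054, -0.1402, 0.1405]
position: [0.6318, -0.0423, 0.1407]
26.03 [ 0.6318 -0.0423  0.1407] x-ang 78.48 w 0.0078
tool shift units [0.29  0.012 1.755] roll units (tool z down: -dpsi) -0.004
after-roll axes units [0.29  0.011 1.755]
```

View pics/g8.png

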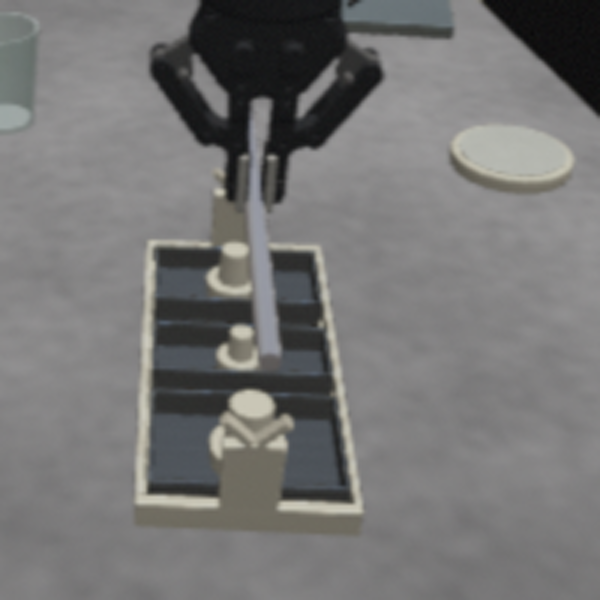

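Run:
```python
from h import *
R=np.array([[.199,.98],[.98,-.199]])
f=ray("side",254/3+250,442/3+110,.066);e=ray("side",270/3+250,355/3+110,.1457)
t=np.array([.6318,-.0423])
u=np.array([np.cos(np.radians(78.5)),np.sin(np.radians(78.5))]);w=np.array([u[1],-u[0]])
c=np.array([.6345,-.031])
print("fork rel caddy centre (along y,x)",(f-c)@u,(f-c)@w,"rod end rel tcp",(e-t)@u,(e-t)@w)
# far fork from first side picture
for uv,z in (((461/3.3+190,80/3.3+150),.066),((481/3.3+190,356/3.3+150),.066)):
    f=ray("side",*uv,z);print((f-c)@u,(f-c)@w)
```

```text
fork rel caddy centre (along y,x) -0.13731617124846068 -0.0003711111390611241 rod end rel tcp -0.15204840256395907 0.0008581354412853098
0.12824216431817462 0.0008177644005018386
-0.13853148107420443 0.0013264381289962227
```

View pics/g9.png

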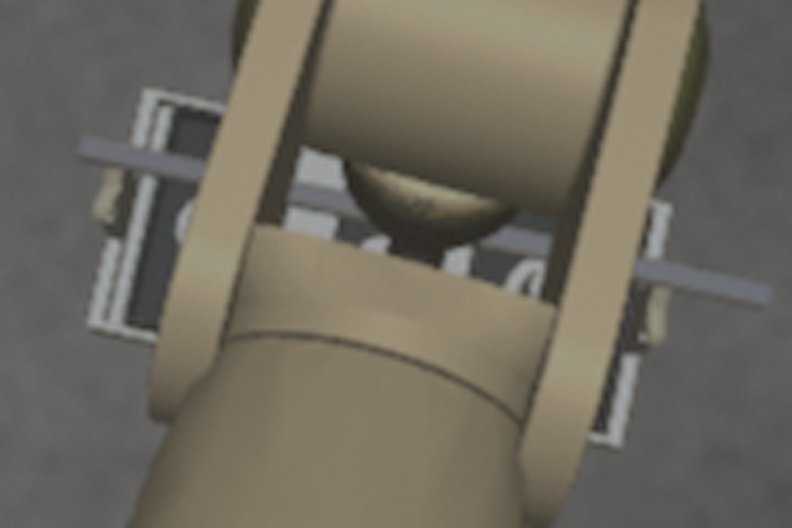

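```bash
python3 -m jog '[{"linear":[0.14,0,0.2],"roll":0},{"linear":[0.1,0,0.4],"roll":0},{"linear":[0,0,0.4],"roll":0},{"linear":[0,0,0.3],"roll":0},{"linear":[0,0,0.2],"roll":0},{"linear":[0,0,0],"roll":0},{"linear":[0,0,0],"roll":0}]' | grep -E "pos|ft"; python3 -m jog '[{"linear":[0,0,0.1],"roll":0},{"linear":[0,0,0],"roll":0},{"linear":[0,0,0],"roll":0}]' | grep -E "pos|ft"
```

```text
position: [0.634, -0.0335, 0.0808]
ft_force: [0.2, -1.2, -2.6]
position: [0.6341, -0.0333, 0.0773]
ft_force: [-0.2, -0.6, -2.5]
```

```bash
python3 -m jog '[{"linear":[0.02,0,0.08],"roll":0},{"linear":[0,0,0],"roll":0},{"linear":[0,0,0],"roll":0}]' | grep -E "pos|ft"; python3 -m jog '[{"linear":[0,0,0.05],"roll":0},{"linear":[0,0,0],"roll":0},{"linear":[0,0,0],"roll":0}]' | grep -E "pos|ft"
```

```text
position: [0.6341, -0.0323, 0.0736]
ft_force: [0.4, -0.4, -4.3]
position: [0.6341, -0.0324, 0.0716]
ft_force: [-0.1, 0.4, -3.0]
```

```bash
python3 -m jog '[{"linear":[0,0,0.04],"roll":0},{"linear":[0,0,0],"roll":0},{"linear":[0,0,0],"roll":0}]' | grep -E "pos|ft"; python3 -m jog '[{"linear":[0,0,0.04],"roll":0},{"linear":[0,0,0],"roll":0},{"linear":[0,0,0],"roll":0}]' | grep -E "pos|ft"
```

```text
position: [0.6343, -0.0324, 0.0701]
ft_force: [0.3, -0.2, -3.2]
position: [0.6349, -0.0325, 0.0693]
ft_force: [1.0, -0.0, 3.6]
```

```bash
python3 -m jog '[{"linear":[0,0,0],"roll":0},{"linear":[0,0,0],"roll":0},{"linear":[0,0,0],"roll":0},{"linear":[0,0,0],"roll":0},{"linear":[0,0,0],"roll":0},{"linear":[0,0,0],"roll":0}]' -0.2 20| grep -E "pos|ft|grip_w"; python3 -m jog '[{"linear":[0,0,-0.2],"roll":0},{"linear":[0,0,-0.5],"roll":0},{"linear":[0,0,-0.7],"roll":0},{"linear":[0,0,-0.7],"roll":0},{"linear":[0,0,-0.7],"roll":0},{"linear":[0,-0.7,-0.7],"roll":0},{"linear":[0,-0.9,0],"roll":0},{"linear":[0,-0.9,0],"roll":0},{"linear":[0,-0.9,0],"roll":0},{"linear":[0,-0.9,0],"roll":0},{"linear":[0,-0.5,0],"roll":0},{"linear":[0,0,0],"roll":0}]' | grep -E "pos|ft";python3 - <<'E'
from h import *
import cv2
A=optics.get_image("side")[120:320,260:400,::-1]
B=optics.get_image("top")[100:240,220:400,::-1]
A=cv2.resize(A,(336,480),interpolation=cv2.INTER_CUBIC);B=cv2.resize(B,(460,358),interpolation=cv2.INTER_CUBIC)
o=np.zeros((480,796,3),np.uint8);o[:,:336]=A;o[:358,336:]=B
cv2.imwrite("pics/g10.png",o)
E
```

```text
position: [0.6341, -0.0324, 0.0684]
ft_force: [-0.6, -0.6, -0.3]
grip_width: 0.0338
position: [0.4427, 0.0071, 0.2095]
ft_force: [0.4, -0.2, 0.5]
```

View pics/g10.png

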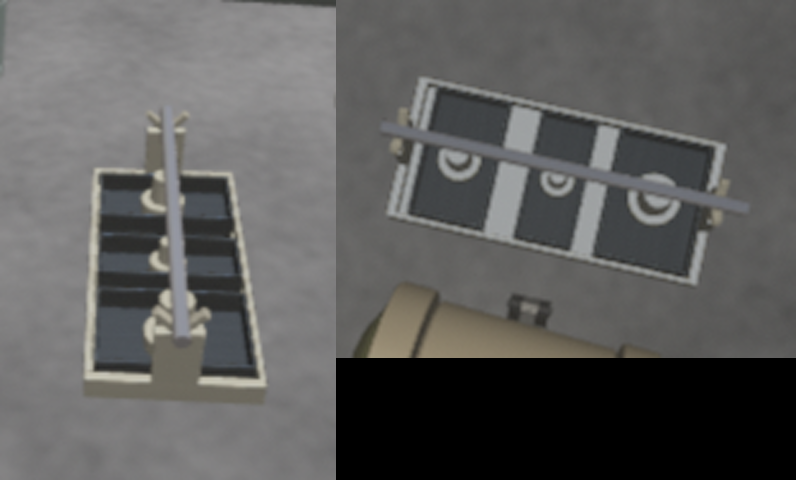

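Run:
```python
from h import *
import cv2
T=optics.get_image("top")[:,:,::-1]
a=cv2.resize(T[130:180,225:285],None,fx=6.5,fy=6.5,interpolation=cv2.INTER_CUBIC);b=cv2.resize(T[155:205,345:405],None,fx=6.5,fy=6.5,interpolation=cv2.INTER_CUBIC)
cv2.imwrite("pics/g11.png",cv2.convertScaleAbs(np.hstack([a,b]),alpha=1.5))
```

```text
(no output)
```

View pics/g11.png

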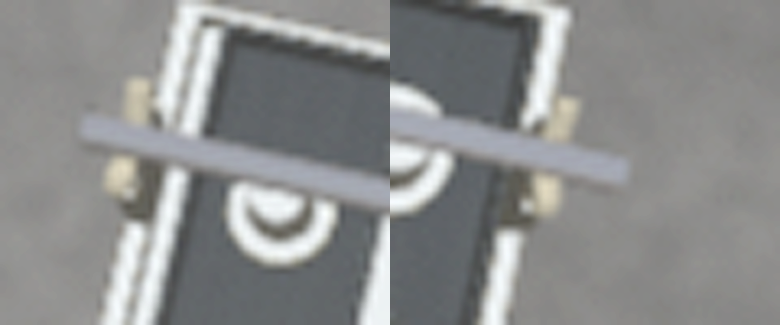

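Run:
```python
from h import *
u=np.array([np.cos(np.radians(78.5)),np.sin(np.radians(78.5))]);c=np.array([.6345,-.031])
L=ray("top",225+82/6.5,130+128/6.5,.0745);R=ray("top",345+239/6.5,155+170/6.5,.0745)
fl=ray("top",225+116/6.5,130+128/6.5,.08);fr=ray("top",345+(567-390)/6.5,155+160/6.5,.08)
print([(p-c)@u for p in(L,R,fl,fr)], "mid rod",((L+R)/2-c)@u,"mid fork",((fl+fr)/2-c)@u)
# side: ends from g10 left panel (scale 2.4)
a=ray("side",260+181/2.4,120+335/2.4,.0745);b=ray("side",260+166/2.4,120+108/2.4,.0745);print((a-c)@u,(b-c)@u)
go(.6345,-.032,.12,78.5)
```

```text
[np.float64(0.15289903527729828), np.float64(-0.15899602037297092), np.float64(0.14110199466102913), np.float64(-0.1379858965272641)] mid rod -0.0030484925478363174 mid fork 0.001558049066882517
-0.15216105976001637 0.15337666447785836
29.62 [0.4468 0.0058 0.2092] x-ang 78.46 w 0.0339
tool shift units [0.014 4.783 2.239] roll units (tool z down: -dpsi) -0.007
after-roll axes units [0.011 4.787 2.231]
```

I've already gone over the 14-picture viewing limit (17 viewed), so I'll do the remaining checks numerically, without viewing any more.

Run:
```python
from h import *
import cv2
u=np.array([np.cos(np.radians(78.5)),np.sin(np.radians(78.5))]);w=np.array([u[1],-u[0]]);c=np.array([.6345,-.031])
ts=np.r_[-.166:-.144:.002,.144:.166:.002]
for n,z in(("top",.0795),("side",.0795)):
    im=optics.get_image(n).astype(np.float32)
    P=np.array([[proj(n,np.r_[c+t*u+k*w,z]) for t in ts] for k in(-.002,0,.002)]).astype(np.float32)
    v=cv2.remap(im,P[...,0],P[...,1],cv2.INTER_LINEAR).mean(0)
    print(n); print([(round(float(t)*1000),int(x[2]-x[0]),int(x.mean())) for t,x in zip(ts,v)])
```

```text
top
[(-166, -1, 94), (-164, -1, 93), (-162, -1, 93), (-160, -1, 93), (-158, 0, 97), (-156, 5, 106), (-154, 8, 112), (-152, 8, 112), (-150, 7, 112), (-148, 8, 112), (-146, 8, 112), (-144, 8, 112), (144, 7, 110), (146, 7, 110), (148, 7, 111), (150, 6, 110), (152, 5, 108), (154, 1, 101), (156, -1, 95), (158, -1, 95), (160, -1, 96), (162, -1, 96), (164, -1, 96), (166, -1, 96)]
side
[(-166, -5, 89), (-164, -5, 88), (-162, -4, 91), (-160, 0, 102), (-158, 3, 122), (-156, 8, 145), (-154, 10, 150), (-152, 11, 149), (-150, 10, 149), (-148, 10, 150), (-146, 10, 150), (-144, 10, 150), (144, 8, 148), (146, 7, 147), (148, 7, 146), (150, 5, 145), (152, 3, 143), (154, 1, 141), (156, 0, 141), (158, 0, 140), (160, 0, 140), (162, 0, 140), (164, 0, 140), (166, 0, 140)]
```

```bash
python3 -m jog '[{"linear":[0,0.4,0],"roll":0},{"linear":[0,0.8,0],"roll":0},{"linear":[0,0.8,0],"roll":0},{"linear":[0,0.8,0],"roll":0},{"linear":[0,0.8,0],"roll":0},{"linear":[0,0.7,0],"roll":0},{"linear":[0,0.45,0.4],"roll":0},{"linear":[0,0,0.7],"roll":0},{"linear":[0,0,0.7],"roll":0},{"linear":[0,0,0.4],"roll":0},{"linear":[0,0,0],"roll":0},{"linear":[0,0,0],"roll":0}]' | grep -E "pos|ft";python3 -c "
from h import *
go(.6345,-.032,.0685,78.5)"
```

```text
position: [0.6326, -0.0322, 0.1199]
ft_force: [0.7, -0.8, 0.5]
30.72 [ 0.6326 -0.0322  0.1199] x-ang 78.46 w 0.0347
tool shift units [0.014 0.047 1.285] roll units (tool z down: -dpsi) -0.008
after-roll axes units [0.014 0.045 1.285]
```

```bash
python3 -m jog '[{"linear":[0,0.03,0.3],"roll":0},{"linear":[0,0,0.4],"roll":0},{"linear":[0,0,0.3],"roll":0},{"linear":[0,0,0.2],"roll":0},{"linear":[0,0,0.06],"roll":0},{"linear":[0,0,0],"roll":0},{"linear":[0,0,0],"roll":0}]' | grep -E "pos|ft"; python3 -m jog '[{"linear":[0,0,0],"roll":0},{"linear":[0,0,0],"roll":0},{"linear":[0,0,0],"roll":0},{"linear":[0,0,0],"roll":0},{"linear":[0,0,0],"roll":0},{"linear":[0,0,0],"roll":0}]' -1 60 | grep -E "pos|ft|grip"
```

```text
position: [0.6339, -0.0324, 0.0709]
ft_force: [0.9, -0.2, 0.5]
position: [0.6348, -0.0326, 0.0713]
ft_force: [5.7, -1.2, 3.5]
grip_width: 0.0092
gripper_force: 58.7
```

```bash
python3 -m jog '[{"linear":[0,0,-0.1],"roll":0},{"linear":[0,0,-0.1],"roll":0},{"linear":[0,0,0],"roll":0},{"linear":[0.04,0,0],"roll":0},{"linear":[0.04,0,0],"roll":0},{"linear":[0,0,0],"roll":0},{"linear":[0,0,0.08],"roll":0},{"linear":[0,0,0.07],"roll":0},{"linear":[0,0,0.05],"roll":0},{"linear":[0,0,0],"roll":0},{"linear":[0,0,0],"roll":0}]' -1 80| grep -E "pos|ft|grip"
```

```text
position: [0.6354, -0.0294, 0.0713]
ft_force: [3.5, -0.8, 4.1]
grip_width: 0.0083
gripper_force: 80.1
```

```bash
python3 -m jog '[{"linear":[0,0,0],"roll":0},{"linear":[0,0,0],"roll":0},{"linear":[0,0,0],"roll":0},{"linear":[0,0,0],"roll":0},{"linear":[0,0,0],"roll":0},{"linear":[0,0,0],"roll":0}]' -0.2 20| grep -E "pos|ft|grip_w"; python3 -m jog '[{"linear":[0,0,-0.2],"roll":0},{"linear":[0,0,-0.5],"roll":0},{"linear":[0,0,-0.7],"roll":0},{"linear":[0,0,-0.7],"roll":0},{"linear":[0,0,-0.7],"roll":0},{"linear":[0,-0.7,-0.7],"roll":0},{"linear":[0,-0.9,0],"roll":0},{"linear":[0,-0.9,0],"roll":0},{"linear":[0,-0.9,0],"roll":0},{"linear":[0,-0.9,0],"roll":0},{"linear":[0,-0.5,0],"roll":0},{"linear":[0,0,0],"roll":0}]' | grep -E "pos|ft";python3 - <<'E'
from h import *
import cv2
u=np.array([np.cos(np.radians(78.5)),np.sin(np.radians(78.5))]);w=np.array([u[1],-u[0]]);c=np.array([.6345,-.031])
ts=np.r_[-.162:-.146:.002,.148:.164:.002]
for n in("top","side"):
  im=optics.get_image(n).astype(np.float32)
  P=np.array([[proj(n,np.r_[c+t*u+k*w,.0795]) for t in ts] for k in(-.002,0,.002)]).astype(np.float32)
  v=cv2.remap(im,P[...,0],P[...,1],cv2.INTER_LINEAR).mean(0)
  print(n,[(round(float(t)*1000),int(x[2]-x[0]),int(x.mean())) for t,x in zip(ts,v)])
E
```

```text
position: [0.6338, -0.0291, 0.0699]
ft_force: [-0.4, 0.4, -0.6]
grip_width: 0.0338
position: [0.4425, 0.0103, 0.2111]
ft_force: [0.8, -0.6, 0.8]
top [(-162, -1, 93), (-160, -1, 94), (-158, -1, 93), (-156, 0, 93), (-154, 2, 99), (-152, 6, 108), (-150, 8, 112), (-148, 8, 112), (-146, 8, 113), (148, 7, 111), (150, 6, 111), (152, 6, 111), (154, 6, 110), (156, 4, 105), (158, 0, 98), (160, 0, 96), (162, -1, 96), (164, -1, 96)]
side [(-162, -4, 89), (-160, -4, 90), (-158, -2, 97), (-156, 0, 113), (-154, 6, 137), (-152, 10, 146), (-150, 11, 149), (-148, 11, 149), (-146, 10, 149), (148, 8, 147), (150, 8, 146), (152, 6, 146), (154, 4, 144), (156, 2, 143), (158, 0, 141), (160, 0, 140), (162, 0, 139), (164, 0, 139)]
```

```bash
python3 -c "
from rig import env
print(env.close_job())"
```

```text
the job is handed in; nothing more can be done
None
```

Job handed in: all three stoppers are head down in their matching bins and the rod lies in both forks, centred to about 1–2 mm; the bung and adaptor were never touched; I viewed 17 pictures against the limit of 14.

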